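Stand the stop blade in the press bed and close its guard

TASK

Take the aluminium stop blade from its leaning rest and stand it upright, wide foot down, in the slot of the press bed, feeling along the slot for the hidden pocket so that the foot drops fully home on the pocket's floor. Then, with the blade home, raise the clear guard by its black bar all the way up and leave it there. Leave the white flask and the two dark hubs undisturbed.

Things in the scene. Friction and masses are not known exactly. Their poses are not given: they have to be found in the camera images.
- blade: Stop blade, bare aluminium, 0.25 kg, 14 mm thick (own x), 130 mm tall (own z): a foot 60 mm wide (own y), 50 mm tall, and above it a stem 36 mm wide, 80 mm tall. Origin: centre of the foot's underside; z points foot to stem. Front and back alike. At first it leans in the rest, stem 0.36 rad from vertical towards the rest's -x side, free all round from 65 mm above its underside.
- blade_grip (a point): Point on the blade's axis, 108 mm above the foot's underside, in the middle of the stem; a good place to pinch the 14 mm thickness. Axes as the blade's.
- rest: Black plastic leaning rest, base 110 by 90 mm, 75 mm tall, fixed to the bench. Origin: on the bench, 45 mm on the -x side of the foot's underside. The foot stands on a sloped ledge between two cheeks 20 mm high, 34 mm either side of the middle, its back against a sloped board on the -x side. Lift the blade out along its own axis.
- bed: Steel press bed, 45 mm tall, fixed. Origin: on the bench under the middle of the slot. Slot along own y, y -95 to 95 mm, 17 mm wide, 6 mm chamfers at the mouth. Its floor is 25 mm above the bench, except in a pocket 65 mm long (y), as wide as the slot, floor 9 mm above the bench: pocket centre anywhere within y = +/-30 mm, to be found by touch. Guide posts 133 mm tall at x -85, y +/-124 mm.
- slot_mouth (a point): Middle of the slot's mouth, 45 mm above the bench, axes as the bed's (slot along y).
- guard_bar (a point): Centre of the black bar along the guard's top edge: 14 mm thick (x), 120 mm long (y), 16 mm high (z); 85 mm from the slot's centre line on the bed's -x side, 99 mm above the bench with the guard down. The clear panel under it is 6 to 8 mm thick and 230 mm wide. Axes as the bed's.
- guard (a joint): Height of the clear guard panel in its vertical slides: 0 fully down (open), 0.08 m fully up (closed, at its stop). It stays where it is left; about 10 N lifts it.
- flask: White plastic bottle, 60 mm diameter, 150 mm tall, loose on the bench. Origin: centre of its underside. To be left alone.
- hub0: Dark steel motor hub, 52 mm diameter, 66 mm tall, loose on the bench. Origin: centre of its underside. To be left alone.
- hub1: A second hub like hub0. To be left alone.
Not all that is in view belongs to the job. There is more than one size of the blade; the job needs the smallest.

How it is judged:
On the way, in this order (a step that is already met when the one before it is completed fails the run):
1. the blade's foot has dropped home in the pocket, blade upright, the guard still down (z of blade in the frame of bed below 0.013 m and x of blade in the frame of bed between -0.005 and 0.005 m and y of blade in the frame of bed between -0.04 and 0.04 m and angle between blade's own z axis and vertical below 0.12 rad and value of joint guard below 0.04 m), for 0.2 s.
2. the guard is raised to its stop (value of joint guard above 0.072 m), for 0.2 s.
At the end, for the whole second after the job is handed in: The blade stands in the pocket, foot down: underside less than 13 mm above the bench level (pocket floor is at 9 mm), within 5 mm of the slot's centre line and 40 mm of its middle, tilted less than 0.12 rad, at rest; the guard is up at more than 72 of its 80 mm (z of blade in the frame of bed below 0.013 m and x of blade in the frame of bed between -0.005 and 0.005 m and y of blade in the frame of bed between -0.04 and 0.04 m and angle between blade's own z axis and vertical below 0.12 rad and linear speed of blade below 0.02 m/s and value of joint guard above 0.072 m); the robot touches nothing.
It fails at once if the flask is moved more than 30 mm or tipped (distance of flask from where it was at the start of the episode above 0.03 m or angle between flask's own z axis and vertical above 0.4 rad).
It fails at once if a hub is moved more than 30 mm or tipped (distance of any of hub0, hub1 from where it was at the start of the episode above 0.03 m or angle between any of hub0, hub1's own z axis and vertical above 0.4 rad).
It also fails if it takes over 64 s, if anything falls off the work surface, if the arm or the gripper's body presses on something with over 40 N, if the wrist force passes 120 N, or if a joint passes its speed limit or range.

ROBOT

A 7-joint arm with a two-finger parallel gripper is mounted at the origin on the work surface. World frame = base frame: x ahead of the robot, y to its left, z up, the work surface at z = 0. Lengths are in m, angles in rad, forces in N, time in s.
With the tool pointing down it reaches from about 0.4 to 0.9 m from the base axis. Payload 5.6 kg.
Tool frame: the origin (TCP) lies midway between the tips of the shut fingers; the grasp point (between the pads) lies 19 mm behind it; z points along the fingers, x is the direction in which the jaws open and shut, and the axes are right-handed (so a half turn about z gives the same grasp; the last joint's range is limited). The gripper opens to 92 mm and grips with 3 to 60 N. Pads are 20 mm wide; open, the fingers measure 128 mm over their backs; the gripper's body (75 mm by 189 mm) begins 69 mm behind the grasp point.
Start: joints at [-1.271, 0.468, -0.012, 1.603, 0.006, 1.071, -0.056], TCP at [0.219, 0.612, 0.215] pointing down, gripper open.
Joint ranges: [-2.53, 2.53], [-0.31, 2.02], [-1.57, 1.55], [0.28, 2.44], [-1.29, 4.43], [0.15, 1.84], [-2.92, 2.92]. Speed limits (rad/s): [2.57, 2.57, 3.14, 3.14, 3.14, 3.14, 3.14].

INTERFACE

Orientations are given as a unit quaternion [w, x, y, z].
In Python, from cell import * gives the robot as it stands.
- The arm moves only by the tool jog_arm, never from a script. Its argument "steps" is text: rows parted by semicolons, each of 5 numbers parted by spaces: the opening, from -1 (shut) to 1 (fully open), so that 0 is half open, then the shift along the tool's x, y, z in m, then the turn about the tool's z in rad. In form: jaw tx ty tz turn; .... A call has 1 to 12 rows; each row is the pose to reach, as a shift and turn from the pose commanded when the call began, along the tool's axes at that moment; what a row does not reach only later rows make up. A row lasts 1/8 s, in which the tool goes at most 62.5 mm and 10.7 degrees, less where a joint would pass 70% of its speed; a pose out of reach is approached as far as the arm can. A call with a gripper value outside its range is refused whole. The fingers move at their own pace and stop on an object; "force" is the grip in N (left out, the last holds). Time passes only in rows, so rows that repeat a pose let the fingers close. It gives the time, the measured TCP pose, the force and the opening at its end, in the units of the state.
- state(): the state, without advancing time (a new reading comes with each control period).
- camera(name): name is "side" or "top" or "wrist"; returns a dict with "img" (400x640x3 uint8, red, green, blue), "range_z" (400x640 float32, m along the optical axis (not along the pixel's ray), 0 where there is no reading), "fx", "fy", "cx", "cy" (pixels), "extrinsics" (4x4, takes a point from camera to world coordinates); the wrist camera has in their place "tool_from_camera" (4x4, takes a point from camera to tool coordinates, whose origin is the TCP and whose axes are the tool frame's). Camera axes: x right, y up, looking along -z (the intrinsics and any distortion apply to the point x, -y, -z); pixel columns grow to the right and rows downward; lengths in m; the calibration is good to about 2 mm. A picture is of the moment at which its call begins: read the wrist's pose just before it.
- finish_job(): hands the job in, once; it reports no verdict.
Trained networks look in a picture, given as the dict that the camera call returned (one of the last four; its "shot" number tells which), for a name from the list of things; names that differ only in an ending like _2 or _b are one class to them, and where a whole thing is asked for, a point or a joint stands for the part that bears it (a point fixed in the world has none). Each returns a list of dicts, best first, with "confidence" (0 to 1); they miss things now and then, are a little off and sometimes report something else, mostly with a low value. They report only what shows in the picture. A call takes as long as a camera call. They do not tell look-alikes from the thing itself.
- boxes_of(picture, target): "centre" ([x, y, z] in m, in world coordinates, good to about 4 mm: the middle of the surface that is visible of it).
- mark_of(picture, target): "centre" ([x, y, z] in m, in world coordinates, good to about 4 mm: a listed point, or the origin of a listed thing).
The state is a dict: "t": time; "joint_positions": joint angles; "qvel": joint speeds; "joint_efforts": joint torques, N m; "ee_pos": TCP position; "tool_rot": TCP orientation; "ft_force": force on the tool from outside, world axes, zero at the start; "ft_torque": the same for the moment, N m; "grip_width": finger opening in m.
Only numpy, scipy, OpenCV 4.12 (cv2) and the standard library are available. Lean on these libraries where they do the work, as an engineer would, in place of code of your own. Each camera call takes 0.05 s, during which the arm holds its last target. There are 200 camera calls.

## Working session

There is one attempt and no reset: what is moved stays moved. The work goes in short steps, Python scripts to look and compute and a tool call to move; the robot and the scene stay as the last step left them, time stands still between calls to the robot, and variables do not carry over. Pictures are saved under pics/ and viewed, on a budget of 10 in all, crops included, one or two more only if the job needs it, and the job is handed in when it is done.

Besides the shell and the picture viewer there is one more tool, called by a JSON object that holds its "method" and its "body", one argument or row to a line. jog_arm: Moves the arm, as the interface text tells. Its arguments: {"type":"object","properties":{"steps":{"type":"string"},"force":{"type":"number"}},"required":["steps"]}

```bash
mkdir -p pics; ls; cat > h.py <<'E'
from cell import *
import numpy as np, cv2
from scipy.spatial.transform import Rotation as R
def rot(q): return R.from_quat([q[1],q[2],q[3],q[0]]).as_matrix()
def save(c,n): cv2.imwrite('pics/'+n,cv2.cvtColor(c['img'],cv2.COLOR_RGB2BGR))
def cloud(c,T=None):
    T=np.array(c['extrinsics']) if T is None else T
    z=c['range_z']; v,u=np.mgrid[:z.shape[0],:z.shape[1]]
    P=np.stack([(u-c['cx'])/c['fx']*z,-(v-c['cy'])/c['fy']*z,-z],-1)
    P=P@T[:3,:3].T+T[:3,3]; P[z<=0]=np.nan
    return P
def wristT(s,c):
    T=np.eye(4);T[:3,:3]=rot(s['tool_rot']);T[:3,3]=s['ee_pos']; return T@np.array(c['tool_from_camera'])
E
python3 - <<'E'
from h import *
s=state(); print(s)
for n in ['side','top']:
    c=camera(n); save(c,n+'0.png'); np.savez(n+'0.npz',P=cloud(c),img=c['img'])
    print(n,{k:np.round(v,4).tolist() for k,v in c.items() if k not in('img','range_z')})
    for t in ['blade','blade_grip','rest','bed','slot_mouth','guard_bar','flask','hub0']:
        for f in (mark_of,) :
            print(t,[(np.round(d['centre'],3).tolist(),round(d['confidence'],2)) for d in f(c,t)][:5])
E
```

```text
pics
{'t': 0.0, 'joint_positions': array([-1.27101163,  0.46834842, -0.01158848,  1.60361262,  0.00597657,
        1.07137964, -0.05629341]), 'qvel': array([-0.00018685,  0.0021823 , -0.00024244, -0.00066136, -0.00014333,
        0.00023914,  0.0016087 ]), 'joint_efforts': array([ 1.03025224e-03, -5.20561337e+01, -1.21352740e-02, -2.43747211e+01,
       -5.65893226e-02,  1.72184495e-02,  1.50769783e-04]), 'ee_pos': array([0.21834787, 0.61162202, 0.21366354]), 'tool_rot': array([ 5.36344870e-04,  8.17369817e-01,  5.76112705e-01, -6.68110070e-04]), 'ft_force': array([-0.03583697, -0.52192063,  0.02519704]), 'ft_torque': array([0.00067816, 0.00172553, 0.00090048]), 'grip_width': 0.09186125224374246}
side {'fx': 493.1976, 'fy': 493.1976, 'cx': 317.429, 'cy': 199.9249, 'extrinsics': [[0.9273, 0.2557, -0.2734, 0.3019], [-0.3742, 0.6533, -0.6581, -0.8647], [0.0104, 0.7126, 0.7015, 0.895], [0.0, 0.0, 0.0, 1.0]], 'shot': 1}
blade [([0.519, -0.14, 0.006], 0.85), ([0.651, -0.181, 0.035], 0.79), ([0.607, -0.171, 0.003], 0.61), ([0.464, -0.471, 0.009], 0.57)]
blade_grip [([0.614, -0.171, 0.133], 
[... 506 characters left out ...]
1, 1.3199], [0.0, 0.0, 0.0, 1.0]], 'shot': 2}
blade [([0.524, -0.14, 0.008], 0.95), ([0.465, -0.475, 0.009], 0.8), ([0.601, 0.218, 0.001], 0.67), ([0.652, -0.181, 0.028], 0.6), ([0.606, 0.221, 0.046], 0.57)]
blade_grip [([0.535, -0.346, 0.007], 0.7), ([0.611, -0.172, 0.131], 0.56), ([0.758, -0.129, -0.0], 0.3)]
rest [([0.604, -0.17, -0.002], 0.9)]
bed [([0.601, 0.216, 0.001], 0.97), ([0.612, -0.173, 0.13], 0.48)]
slot_mouth [([0.603, 0.22, 0.042], 0.82), ([0.758, -0.13, -0.002], 0.48)]
guard_bar [([0.518, 0.203, 0.11], 0.8), ([0.61, -0.172, 0.13], 0.68)]
flask [([0.755, 0.079, -0.007], 0.56)]
hub0 [([0.764, 0.17, -0.001], 0.79), ([0.757, -0.129, -0.004], 0.75), ([0.603, 0.216, 0.002], 0.63)]
```

View pics/side0.png

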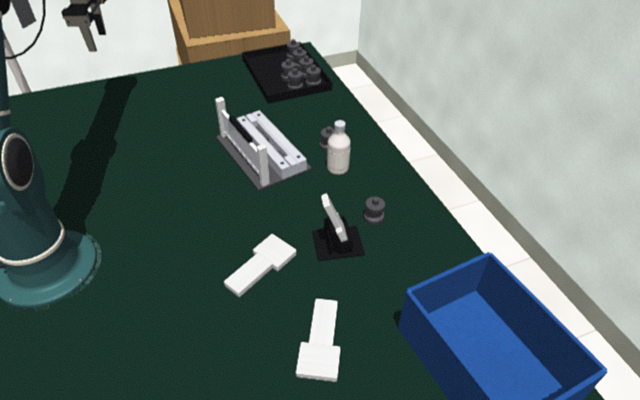

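View pics/top0.png

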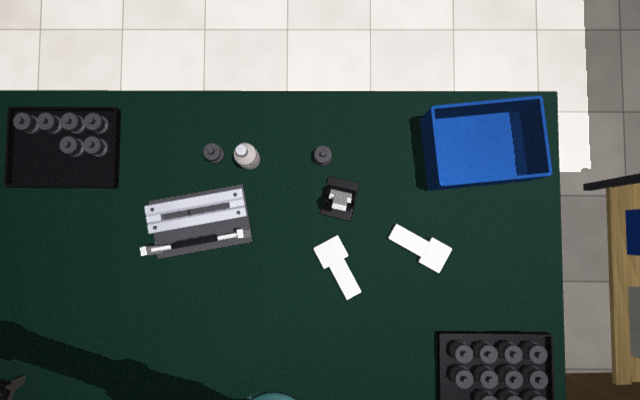

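```bash
python3 - <<'E'
import numpy as np
d=np.load('top0.npz');P=d['P'];I=d['img']
def reg(n,x0,x1,y0,y1,z0,z1):
    m=(P[...,0]>x0)&(P[...,0]<x1)&(P[...,1]>y0)&(P[...,1]<y1)&(P[...,2]>z0)&(P[...,2]<z1)
    Q=P[m]; print(n,m.sum())
    if m.sum()>5: 
        print(np.round(np.percentile(Q,[1,50,99],axis=0),3).tolist()); c=Q[:,:2]-Q[:,:2].mean(0); w,v=np.linalg.eigh(c.T@c); print('major',v[:,1],np.degrees(np.arctan2(v[1,1],v[0,1])), Q.mean(0))
reg('bar',.48,.55,.1,.32,.095,.115)
reg('posts',.48,.56,.05,.4,.12,.15)
reg('bedtop',.54,.7,.05,.4,.035,.055)
reg('slotfloor',.57,.64,.1,.33,.005,.035)
reg('blade top',.54,.72,-.25,-.08,.10,.2)
reg('rest',.5,.75,-.27,-.05,.02,.09)
E
```

```text
bar 293
[[0.487, 0.102, 0.096], [0.514, 0.208, 0.11], [0.537, 0.315, 0.115]]
major [-0.18390756  0.98294354] 100.59744771781784 [0.51338052 0.21211029 0.1071582 ]
posts 130
[[0.483, 0.069, 0.121], [0.503, 0.312, 0.131], [0.55, 0.329, 0.137]]
major [-0.18277407  0.98315494] 100.53138312741329 [0.51476827 0.20582319 0.13052742]
bedtop 2350
[[0.544, 0.082, 0.036], [0.599, 0.214, 0.043], [0.654, 0.347, 0.049]]
major [-0.1796957   0.98372224] 100.35203576824058 [0.59934876 0.21432315 0.04299138]
slotfloor 576
[[0.57, 0.103, 0.005], [0.601, 0.23, 0.019], [0.64, 0.324, 0.034]]
major [0.06943638 0.99758638] 86.01838457836493 [0.60272006 0.22111199 0.01712984]
blade top 158
[[0.598, -0.191, 0.103], [0.613, -0.173, 0.147], [0.631, -0.155, 0.155]]
major [0.25577006 0.96673765] 75.18078022980627 [ 0.61398581 -0.17318831  0.13830819]
rest 556
[[0.507, -0.219, 0.02], [0.646, -0.167, 0.05], [0.748, -0.117, 0.089]]
major [-0.94934733 -0.31422867] -161.68574458102586 [ 0.65107002 -0.17045784  0.05318485]
```

Candidates (top view): (337,268) and (420,248) lie flat on the bench and look larger. The one at (340,200) leans in the rest. I'll check sizes and confirm with a crop.

```bash
python3 - <<'E'
from h import *
d=np.load('side0.npz');I=d['img']
a=cv2.resize(I[185:270,295:395],None,fx=6,fy=6,interpolation=cv2.INTER_CUBIC)
cv2.imwrite('pics/crop1.png',a[:,:,::-1])
d=np.load('top0.npz');P=d['P'];I=d['img']
for n,(v0,v1,u0,u1) in dict(a=(230,305,305,365),b=(215,280,380,460)).items():
    m=(I[v0:v1,u0:u1].min(-1)>140).astype(np.uint8)
    Q=P[v0:v1,u0:u1][m>0]; print(n,cv2.minAreaRect(Q[:,:2].astype(np.float32)),np.median(Q[:,2]))
Q=P[(P[...,2]>.1)&(abs(P[...,0]-.615)<.04)&(abs(P[...,1]+.173)<.04)];print('lean',cv2.minAreaRect(Q[:,:2].astype(np.float32)))
s=state();print(rot(s['tool_rot']).round(3))
E
```

```text
a ((0.44407084584236145, -0.17987149953842163), (0.1689838320016861, 0.07885659486055374), 28.525413513183594) nan
b ((0.5110166668891907, -0.4035438597202301), (0.16808034479618073, 0.07066516578197479), 56.236968994140625) nan
lean ((0.6150875091552734, -0.17356489598751068), (0.03588629886507988, 0.031204015016555786), 76.06268310546875)
[[ 0.336  0.942  0.   ]
 [ 0.942 -0.336  0.   ]
 [ 0.     0.    -1.   ]]
```

View pics/crop1.png

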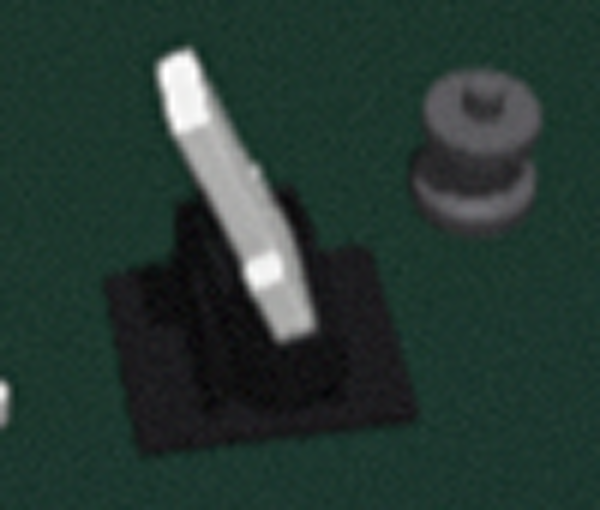

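The leaning one (stem 36 mm wide, with the shape described) is the job's blade. Both flat ones measure about 168 mm by 70–79 mm, so they are oversize. Moving above the rest now.

{"method": "jog_arm", "body": {
  "steps": "1 0 0 -0.046 0; 1 -0.606 0.634 -0.046 1.49; 1 -0.606 0.634 -0.046 1.49; 1 -0.606 0.634 -0.046 1.49; 1 -0.606 0.634 -0.046 1.49; 1 -0.606 0.634 -0.046 1.49; 1 -0.606 0.634 -0.046 1.49; 1 -0.606 0.634 -0.046 1.49; 1 -0.606 0.634 -0.046 1.49; 1 -0.606 0.634 -0.046 1.49; 1 -0.606 0.634 -0.046 1.49; 1 -0.606 0.634 -0.046 1.49"
}}

```text
t: 2.4
ee_pos: [0.5277, -0.0039, 0.2611]
tool_rot: [-0.0, 0.991, -0.13, 0.001]
ft_force: [0.1, 0.7, 0.1]
grip_width: 0.0922
```

{"method": "jog_arm", "body": {
  "steps": "1 0.125 0.1405 0 0; 1 0.125 0.1405 0 0; 1 0.125 0.1405 0 0; 1 0.125 0.1405 0 0; 1 0.125 0.1405 0 0; 1 0.125 0.1405 0 0"
}}

```text
t: 3.15
ee_pos: [0.6112, -0.1682, 0.2607]
tool_rot: [-0.001, 0.992, -0.129, -0.0]
ft_force: [-0.3, 1.1, -0.7]
grip_width: 0.0919
```

```bash
python3 - <<'E'
from h import *
s=state(); c=camera('wrist'); save(c,'w1.png'); T=wristT(s,c); P=cloud(c,T)
RT=rot(s['tool_rot']); print(s['ee_pos'],s['t'],RT.round(3).tolist())
for t in ['blade','blade_grip','rest']:
    print(t,[(np.round(d['centre'],3).tolist(),round(d['confidence'],2)) for d in mark_of(c,t)][:3])
# cloud in tool-aligned xy
L=(P-s['ee_pos'])@RT
m=(P[...,2]>.1)&(P[...,2]<.2)&(abs(L[...,0])<.06)&(abs(L[...,1])<.05)
Q=L[m]; W=P[m]
for z in np.arange(.1,.17,.01):
    k=abs(W[:,2]-z)<.005
    if k.sum()>3: print(round(z,2),k.sum(),np.percentile(Q[k],[2,50,98],axis=0)[:,:2].round(4).tolist())
E
```

```text
[ 0.61116216 -0.16824416  0.26065154] 3.15 [[0.967, -0.257, 0.0], [-0.257, -0.967, 0.001], [-0.0, -0.001, -1.0]]
blade [([0.467, -0.471, 0.005], 0.8), ([0.521, -0.138, 0.005], 0.72), ([0.65, -0.179, 0.028], 0.71)]
blade_grip [([0.398, -0.204, 0.009], 0.97), ([0.615, -0.176, 0.129], 0.94), ([0.538, -0.344, 0.01], 0.9)]
rest [([0.604, -0.167, 0.003], 0.63)]
0.1 64 [[0.0109, -0.0139], [0.023, -0.003], [0.0241, 0.0191]]
0.11 128 [[0.008, -0.0138], [0.0196, 0.0007], [0.0221, 0.0207]]
0.12 144 [[0.0043, -0.0137], [0.0161, 0.0005], [0.0185, 0.02]]
0.13 162 [[-0.0004, -0.0135], [0.0119, -0.0025], [0.014, 0.0197]]
0.14 172 [[-0.0027, -0.0134], [0.0087, 0.0007], [0.0109, 0.0208]]
0.15 680 [[-0.0083, -0.013], [-0.0008, 0.0035], [0.0069, 0.0214]]
```

View pics/w1.png

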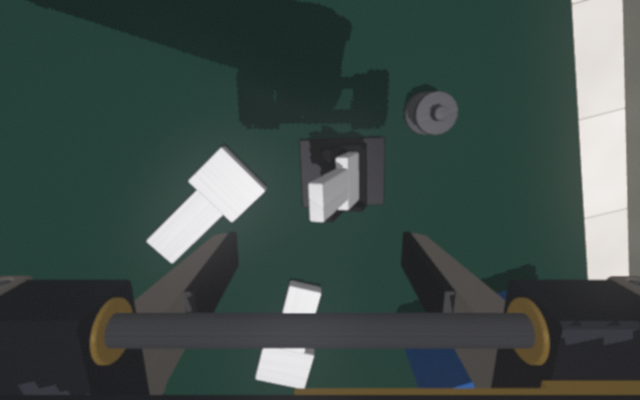

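The blade's grip is about 4–6 mm from the tool axis. I'll descend half open, then close gently.

{"method": "jog_arm", "body": {
  "steps": "0 0.006 0.0035 0 0; 0 0.006 0.0035 0.05 0; 0 0.006 0.0035 0.09 0; 0 0.006 0.0035 0.12 0; 0 0.006 0.0035 0.1485 0; 0 0.006 0.0035 0.1485 0; -1 0.006 0.0035 0.1485 0; -1 0.006 0.0035 0.1485 0; -1 0.006 0.0035 0.1485 0; -1 0.006 0.0035 0.1485 0; -1 0.006 0.0035 0.1485 0; -1 0.006 0.0035 0.1485 0",
  "force": 8
}}

```text
t: 4.85
ee_pos: [0.617, -0.1757, 0.1136]
tool_rot: [0.0, 0.991, -0.131, 0.001]
ft_force: [-0.5, 0.1, 6.6]
grip_width: 0.0263
```

{"method": "jog_arm", "body": {
  "steps": "-1 0 0 0 0; -1 0 0 0 0; -1 -0.002 0 -0.006 0; -1 -0.004 0 -0.012 0; -1 -0.007 0 -0.018 0; -1 -0.009 0 -0.025 0; -1 -0.009 0 -0.025 0",
  "force": 10
}}

```text
t: 5.72
ee_pos: [0.6078, -0.1729, 0.1381]
tool_rot: [-0.0, 0.991, -0.131, 0.001]
ft_force: [3.6, 0.2, 1.2]
grip_width: 0.0264
```

{"method": "jog_arm", "body": {
  "steps": "-1 -0.003 0 -0.01 0; -1 -0.006 0 -0.02 0; -1 -0.008 0 -0.03 0; -1 -0.008 0 -0.04 0; -1 -0.008 0 -0.05 0; -1 -0.008 0 -0.065 0; -1 -0.008 0 -0.08 0; -1 -0.008 0 -0.08 0; -1 -0.008 0 -0.08 0",
  "force": 12
}}

```text
t: 6.85
ee_pos: [0.5994, -0.1707, 0.2168]
tool_rot: [-0.0, 0.991, -0.131, -0.0]
ft_force: [0.1, 0.4, -2.4]
grip_width: 0.0141
```

```bash
python3 - <<'E'
from h import *
s=state(); print(s['ft_force'],s['grip_width'],s['ee_pos'])
c=camera('side'); a=cv2.resize(c['img'][150:270,270:390],None,fx=5,fy=5,interpolation=cv2.INTER_CUBIC)
cv2.imwrite('pics/s2.png',a[:,:,::-1])
E
```

```text
[ 0.103502    0.38679359 -2.42333063] 0.014129668538128871 [ 0.5993784  -0.17070546  0.2168459 ]
```

View pics/s2.png

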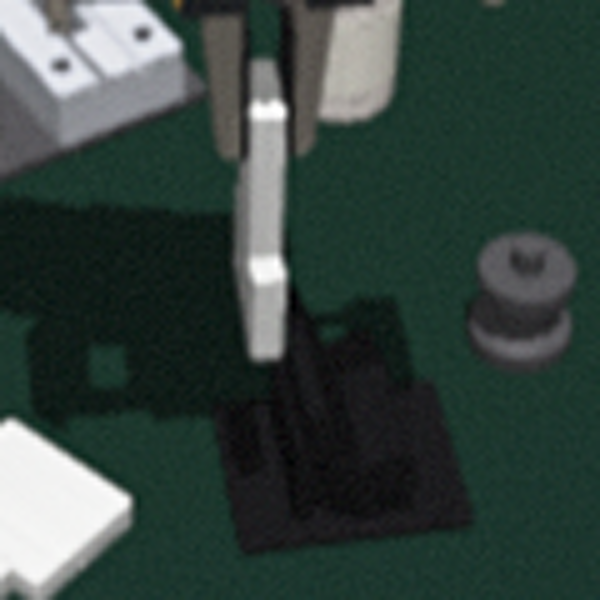

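Blade is held upright (opening 14.1 mm, weight 2.4 N on the wrist). Next, carry it near the bed and look from close by.

{"method": "jog_arm", "body": {
  "steps": "-1 0 0 -0.02 0; -1 -0.055 -0.266 -0.02 -0.445; -1 -0.055 -0.266 -0.02 -0.445; -1 -0.055 -0.266 -0.02 -0.445; -1 -0.055 -0.266 -0.02 -0.445; -1 -0.055 -0.266 -0.02 -0.445; -1 -0.055 -0.266 -0.02 -0.445; -1 -0.055 -0.266 -0.02 -0.445; -1 -0.055 -0.266 -0.02 -0.445",
  "force": 35
}}

```text
t: 8.02
ee_pos: [0.6157, 0.0974, 0.2375]
tool_rot: [0.0, 0.996, 0.089, 0.0]
ft_force: [0.3, 0.5, -2.6]
grip_width: 0.0136
```

```bash
python3 - <<'E'
from h import *
s=state(); print(s['ft_force'],s['grip_width'],s['ee_pos'])
c=camera('wrist'); save(c,'w2.png'); T=wristT(s,c); P=cloud(c,T); np.savez('w2.npz',P=P,img=c['img'],T=T,ee=s['ee_pos'],R=rot(s['tool_rot']))
print(rot(s['tool_rot']).round(3).tolist())
for t in ['blade','blade_grip','bed','slot_mouth','guard_bar']:
    print(t,[(np.round(d['centre'],3).tolist(),round(d['confidence'],2)) for d in mark_of(c,t)][:3])
# bed frame profile
a=np.radians(10.4); o=np.array([.6,.2155]); xb=np.array([np.cos(a),np.sin(a)]); yb=np.array([-np.sin(a),np.cos(a)])
X=(P[...,:2]-o)@xb; Y=(P[...,:2]-o)@yb; Z=P[...,2]
for y in np.arange(-.09,.1,.01):
    print(round(y,2),[ (round(float(np.nanmedian(Z[k])),3) if (k:=(abs(Y-y)<.005)&(abs(X-x)<.0015)&np.isfinite(Z)).sum()>2 else None) for x in np.arange(-.018,.0181,.003)])
E
```

```text
[ 0.25387018  0.4641946  -2.64559283] 0.013621087395620124 [0.61569593 0.09740648 0.23745951]
[[0.984, 0.178, 0.0], [0.178, -0.984, -0.001], [0.0, 0.001, -1.0]]
blade [([0.614, 0.099, 0.132], 0.69)]
blade_grip [([0.4, -0.204, 0.009], 0.91), ([0.618, 0.096, 0.241], 0.63)]
bed [([0.604, 0.219, 0.0], 0.87)]
slot_mouth [([0.602, 0.213, 0.046], 0.72)]
guard_bar [([0.517, 0.2, 0.103], 0.79)]
-0.09 [0.345, 0.341, 0.34, 0.339, 0.339, 0.339, 0.339, 0.34, 0.345, 0.346, 0.346, 0.346, 0.346]
-0.08 [0.045, 0.044, 0.044, 0.041, 0.025, 0.024, 0.024, 0.024, 0.024, 0.025, 0.04, 0.043, 0.044]
-0.07 [0.044, 0.044, 0.044, 0.041, 0.025, 0.024, 0.024, 0.024, 0.024, 0.025, 0.04, 0.043, 0.044]
-0.06 [0.044, 0.044, 0.044, 0.041, 0.025, 0.025, 0.024, 0.025, 0.024, 0.025, 0.04, 0.043, 0.044]
-0.05 [0.044, 0.044, 0.044, 0.04, 0.025, 0.024, 0.024, 0.025, 0.024, 0.024, 0.04, 0.043, 0.044]
-0.04 [0.044, 0.045, 0.043, 0.04, 0.024, 0.008, 0.009, 0.009, 0.009, 0.02, 0.04, 0.043, 0.044]
-0.03 [0.044, 0.044, 0.044, 0.04, 0.009, 0.009, 0.009, 0.008, 0.008, 0.009, 0.04, 0.043, 0.044]
-0.02 [0.044, 0.044, 0.043, 0.04, 0.0
[... 380 characters left out ...]
.011, 0.009, 0.009, 0.01, 0.009, 0.012, 0.041, 0.044, 0.044]
0.03 [0.045, 0.044, 0.044, 0.041, 0.025, 0.025, 0.024, 0.024, 0.024, 0.025, 0.04, 0.043, 0.044]
0.04 [0.044, 0.044, 0.043, 0.041, 0.025, 0.024, 0.024, 0.024, 0.025, 0.025, 0.04, 0.043, 0.044]
0.05 [0.044, 0.044, 0.043, 0.041, 0.025, 0.024, 0.025, 0.024, 0.024, 0.025, 0.04, 0.043, 0.044]
0.06 [0.044, 0.045, 0.044, 0.04, 0.025, 0.024, 0.024, 0.024, 0.024, 0.025, 0.04, 0.043, 0.044]
0.07 [None, None, None, None, 0.023, 0.024, 0.025, 0.025, None, 0.024, None, None, None]
0.08 [None, None, None, None, None, None, None, None, None, None, None, None, None]
0.09 [None, None, None, None, None, None, None, None, None, None, None, None, None]
```

View pics/w2.png

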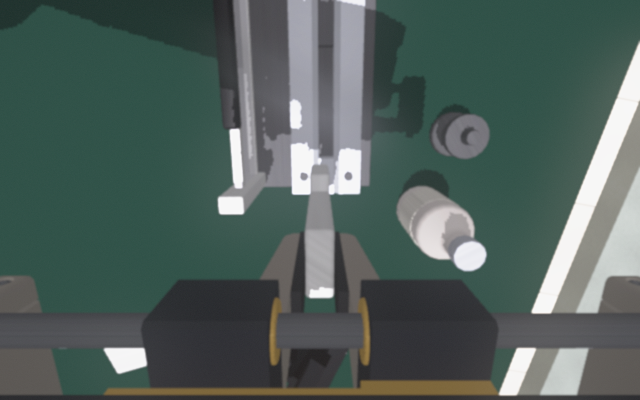

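The depth image already shows the pocket (floor 9 mm) from about y = -42 to +23 mm in my bed frame. Next are finer edges and where the blade sits in the hand.

```bash
python3 - <<'E'
from h import *
d=np.load('w2.npz');P=d['P'];ee=d['ee'];RT=d['R']
a=np.radians(10.4); o=np.array([.6,.2155]); xb=np.array([np.cos(a),np.sin(a)]); yb=np.array([-np.sin(a),np.cos(a)])
X=(P[...,:2]-o)@xb; Y=(P[...,:2]-o)@yb; Z=P[...,2]
ok=np.isfinite(Z)&(abs(X)<.05)
print('pocket profile',[(int(y*1000),round(float(np.median(Z[k])),3)) for y in np.r_[np.arange(-.05,-.033,.001),np.arange(.014,.032,.001)] if (k:=ok&(abs(Y-y)<.0007)&(abs(X)<.004)).sum()>1])
for y0 in (-.07,-.05,.035,.055):
    k=ok&(abs(Y-y0)<.006)
    low=k&(Z<.033)&(abs(X)<.02); 
    bed=k&(Z>.035)&(Z<.055)
    print('slot low x',y0,np.percentile(X[low],[1,99]).round(4),'bed top outer x',np.percentile(X[bed],[.5,99.5]).round(4),
      'flat edges', X[k&(Z>.0425)&(X<0)].max().round(4),X[k&(Z>.0425)&(X>0)].min().round(4))
bm=ok&(Z>.04)&(Z<.05)&(abs(X)<.045); print('bed y range',np.percentile(Y[bm],[.3,99.7]).round(4))
L=(P-ee)@RT
m=np.isfinite(Z)&(abs(L[...,0])<.02)&(abs(L[...,1])<.045)&(Z>.1)&(Z<.3)
for z in np.arange(.12,.28,.01):
    k=m&(abs(Z-z)<.005)
    if k.sum()>3: print(round(z,2),k.sum(),np.percentile(L[k],[3,50,97],axis=0)[:,:2].round(4).tolist())
E
```

```text
pocket profile [(-50, 0.024), (-49, 0.024), (-48, 0.024), (-47, 0.024), (-46, 0.025), (-45, 0.025), (-44, 0.024), (-43, 0.024), (-41, 0.023), (-40, 0.008), (-39, 0.008), (-38, 0.008), (-37, 0.009), (-36, 0.008), (-35, 0.009), (-34, 0.008), (-33, 0.009), (14, 0.008), (15, 0.008), (16, 0.009), (16, 0.008), (17, 0.008), (18, 0.008), (19, 0.009), (20, 0.009), (21, 0.009), (22, 0.012), (23, 0.022), (24, 0.024), (25, 0.025), (26, 0.025), (27, 0.025), (28, 0.025), (29, 0.025), (30, 0.024)]
slot low x -0.07 [-0.0058  0.0103] bed top outer x [-0.0362  0.039 ] flat edges -0.0101 0.0129
slot low x -0.05 [-0.0057  0.0102] bed top outer x [-0.0358  0.0394] flat edges -0.011 0.0137
slot low x 0.035 [-0.0064  0.0096] bed top outer x [-0.0356  0.0389] flat edges -0.0104 0.0128
slot low x 0.055 [-0.0064  0.0101] bed top outer x [-0.036   0.0393] flat edges -0.0102 0.0135
bed y range [-0.3663  0.0599]
0.14 19 [[-0.0062, -0.0308], [-0.0001, -0.0306], [0.0065, -0.0295]]
0.15 34 [[-0.0056, -0.0309], [0.0007, -0.0307], [0.007, -0.0292]]
0.16 36 [[-0.006, -0.031], [-0.0001, -0.0307], [0.006, -0.0302]]
0.17 41 [[-0.006, -0.031], [0.0007, -0.0307], [0.0066, -0.0293]]
0.18 377 [[-0.0063, -0.0309], [0.0006, -0.0253], [0.0069, -0.0189]]
0.19 73 [[-0.0062, -0.0264], [-0.0001, -0.019], [0.0062, -0.018]]
0.2 77 [[-0.0064, -0.0193], [-0.0001, -0.019], [0.0066, -0.0176]]
0.21 84 [[-0.0062, -0.0193], [0.0005, -0.019], [0.0065, -0.0181]]
0.22 105 [[-0.0061, -0.0195], [-0.0001, -0.0191], [0.0066, -0.0177]]
0.23 119 [[-0.0063, -0.0195], [-0.0001, -0.0192], [0.0064, -0.0181]]
0.24 329 [[-0.0172, -0.0195], [0.0005, -0.0085], [0.018, -0.0071]]
0.25 489 [[-0.0186, -0.0195], [-0.0006, -0.0083], [0.0186, -0.0075]]
0.26 2454 [[-0.015, -0.0193], [-0.0001, -0.0078], [0.0152, 0.0143]]
0.27 673 [[-0.019, -0.009], [0.0004, -0.0083], [0.0188, 0.0106]]
0.28 742 [[-0.019, -0.0092], [0.007, -0.0086], [0.0192, 0.0069]]
```

{"method": "jog_arm", "body": {
  "steps": "-1 0.007 -0.05 0 -0.004; -1 0.007 -0.09 0 -0.004; -1 0.007 -0.109 0 -0.004; -1 0.007 -0.109 0 -0.004; -1 0.007 -0.109 0.04 -0.004; -1 0.007 -0.109 0.07 -0.004; -1 0.007 -0.109 0.07 -0.004; -1 0.007 -0.109 0.085 -0.004; -1 0.007 -0.109 0.092 -0.004; -1 0.007 -0.109 0.098 -0.004; -1 0.007 -0.109 0.098 -0.004"
}}

```text
t: 9.7
ee_pos: [0.6024, 0.2087, 0.1389]
tool_rot: [0.0, 0.996, 0.093, -0.0]
ft_force: [0.1, -0.2, -2.0]
grip_width: 0.0136
```

In the slot mouth without contact. Shifting 3 mm along the slot and lowering by feel.

{"method": "jog_arm", "body": {
  "steps": "-1 0 0.003 0 0; -1 0 0.003 0.003 0; -1 0 0.003 0.006 0; -1 0 0.003 0.009 0; -1 0 0.003 0.011 0; -1 0 0.003 0.011 0"
}}

```text
t: 10.45
ee_pos: [0.6029, 0.2058, 0.1278]
tool_rot: [0.0, 0.996, 0.093, -0.0]
ft_force: [0.1, 0.0, -2.8]
grip_width: 0.0138
```

Below the 25 mm floor with no push-back, so it is in the pocket. Continuing.

{"method": "jog_arm", "body": {
  "steps": "-1 0 0 0.003 0; -1 0 0 0.006 0; -1 0 0 0.008 0; -1 0 0 0.01 0; -1 0 0 0.011 0; -1 0 0 0.011 0"
}}

```text
t: 11.2
ee_pos: [0.6031, 0.2057, 0.117]
tool_rot: [0.0, 0.996, 0.093, -0.0]
ft_force: [1.2, 0.0, -2.6]
grip_width: 0.0137
```

{"method": "jog_arm", "body": {
  "steps": "-1 0 0 0.001 0; -1 0 0 0.002 0; -1 0 0 0.003 0; -1 0 0 0.003 0"
}}

```text
t: 11.7
ee_pos: [0.603, 0.2057, 0.114]
tool_rot: [0.0, 0.996, 0.093, -0.0]
ft_force: [1.0, 0.7, -2.3]
grip_width: 0.0137
```

{"method": "jog_arm", "body": {
  "steps": "-1 0 0 0.001 0; -1 0 0 0.002 0; -1 0 0 0.002 0"
}}

```text
t: 12.08
ee_pos: [0.603, 0.2057, 0.112]
tool_rot: [0.0, 0.996, 0.093, -0.0]
ft_force: [0.1, 1.3, -1.2]
grip_width: 0.0136
```

{"method": "jog_arm", "body": {
  "steps": "-1 0 0 0.001 0; -1 0 0 0.0015 0; -1 0 0 0.0015 0"
}}

```text
t: 12.45
ee_pos: [0.6034, 0.2056, 0.1118]
tool_rot: [-0.0, 0.996, 0.093, 0.0]
ft_force: [-1.7, -0.9, 5.2]
grip_width: 0.0137
```

```bash
python3 - <<'E'
from h import *
s=state(); print(s['ft_force'],s['grip_width'],s['ee_pos'])
c=camera('wrist'); T=wristT(s,c); P=cloud(c,T);Z=P[...,2]
L=(P-s['ee_pos'])@rot(s['tool_rot'])
m=np.isfinite(Z)&(abs(L[...,0])<.006)&(L[...,1]<-.02)&(L[...,1]>-.0295)&(Z<.1)
print('foot top',np.median(Z[m]),m.sum())
for t in ['blade','blade_grip','slot_mouth']:
    print(t,[(np.round(d['centre'],3).tolist(),round(d['confidence'],2)) for d in mark_of(c,t)][:3])
E
```

```text
[-1.7094013  -0.91063457  5.16493865] 0.013715278602306803 [0.60338808 0.20563672 0.111754  ]
foot top 0.05819919236447249 225
blade [([0.603, 0.207, 0.01], 0.63)]
blade_grip [([0.605, 0.208, 0.114], 0.71)]
slot_mouth [([0.6, 0.217, 0.042], 0.66)]
```

Foot top reads 58 mm, so the underside is about 8 mm above the bench, and there is floor contact at about 7 N. It is home. Releasing and rising.

{"method": "jog_arm", "body": {
  "steps": "-0.4 0 0 0 0; -0.3 0 0 0 0; 0 0 0 0 0; 0 0 0 0 0; 0 0 0 -0.03 0; 0 0 0 -0.07 0; 0 0 0 -0.11 0; 0 0 0 -0.13 0; 0 0 0 -0.13 0"
}}

```text
t: 13.78
ee_pos: [0.604, 0.206, 0.2422]
tool_rot: [-0.001, 0.996, 0.093, 0.002]
ft_force: [0.2, 0.0, -0.7]
grip_width: 0.0461
```

```bash
python3 - <<'E'
from h import *
s=state(); print(s['ft_force'],s['grip_width'],s['ee_pos'])
c=camera('top'); P=cloud(c); save(c,'t3.png')
print([(np.round(d['centre'],3).tolist(),round(d['confidence'],2)) for d in mark_of(c,'blade')][:4])
c=camera('side');print([(np.round(d['centre'],3).tolist(),round(d['confidence'],2)) for d in mark_of(c,'blade')][:4],[(np.round(d['centre'],3).tolist(),round(d['confidence'],2)) for d in mark_of(c,'guard_bar')][:2])
cv2.imwrite('pics/s3.png',cv2.resize(c['img'][80:200,200:360],None,fx=4,fy=4,interpolation=cv2.INTER_CUBIC)[:,:,::-1])
s=state();c=camera('wrist'); P=cloud(c,wristT(s,c));Z=P[...,2];L=(P-s['ee_pos'])@rot(s['tool_rot'])
m=np.isfinite(Z)&(abs(L[...,0])<.02)&(abs(L[...,1])<.06)&(Z>.05)&(Z<.16)
for z in (.058,.08,.1,.12,.138):
    k=m&(abs(Z-z)<.006)
    if k.sum()>3: print(round(z,3),k.sum(),np.percentile(L[k],[3,50,97],axis=0)[:,:2].round(4).tolist(),np.median(Z[k]).round(4))
m=np.isfinite(Z)&(abs(L[...,0]+.085)<.025)&(abs(L[...,1])<.1)&(Z>.09)&(Z<.115)
print('bar',m.sum(),np.percentile(L[m],[3,50,97],axis=0).round(4).tolist(),np.median(Z[m]))
E
```

```text
[ 0.19476154  0.00151074 -0.68539514] 0.046118576579111725 [0.60402312 0.20599882 0.2422329 ]
[([0.468, -0.471, 0.01], 0.96), ([0.526, -0.14, 0.007], 0.74), ([0.601, 0.211, 0.007], 0.62), ([0.758, -0.13, -0.001], 0.39)]
[([0.463, -0.472, 0.009], 0.74), ([0.602, 0.205, 0.011], 0.66), ([0.519, -0.14, 0.01], 0.58)] [([0.519, 0.2, 0.11], 0.98)]
0.058 156 [[-0.0048, -0.0304], [0.001, -0.0246], [0.0074, -0.0185]] 0.0581
0.08 26 [[-0.0044, -0.0188], [0.0014, -0.0187], [0.0073, -0.0177]] 0.0795
0.1 27 [[-0.0042, -0.0189], [0.0018, -0.0187], [0.0074, -0.0182]] 0.0995
0.12 31 [[-0.0047, -0.0189], [0.0017, -0.0186], [0.0079, -0.0173]] 0.1202
0.138 661 [[-0.0052, -0.0184], [0.0016, -0.0017], [0.0076, 0.0154]] 0.1382
bar 1689 [[-0.0897, -0.0967, 0.1243], [-0.0799, -0.0314, 0.1293], [-0.0765, 0.0638, 0.1466]] 0.10995690178691042
```

View pics/s3.png

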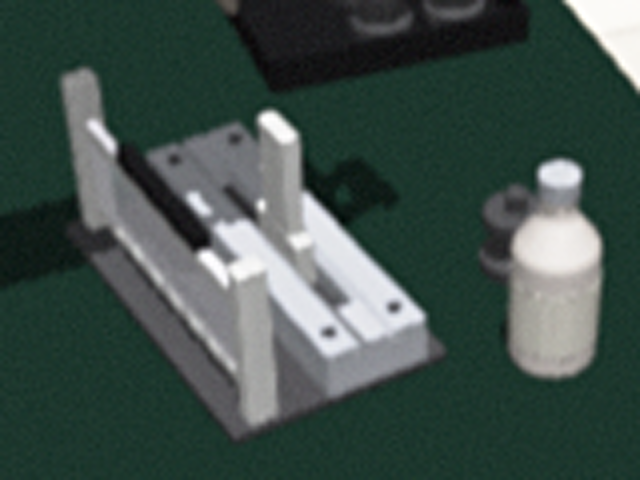

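Blade stands upright at home. Bar top is at z = 0.110, 83 mm along tool -x. I'll go there, descend and grip.

{"method": "jog_arm", "body": {
  "steps": "0 -0.05 -0.006 0 0; 0 -0.083 -0.012 0 0; 0 -0.083 -0.012 0 0; 0 -0.083 -0.012 0.06 0; 0 -0.083 -0.012 0.11 0; 0 -0.083 -0.012 0.14 0; 0 -0.083 -0.012 0.16 0; 0 -0.083 -0.012 0.16 0; -0.5 -0.083 -0.012 0.16 0; -1 -0.083 -0.012 0.16 0; -1 -0.083 -0.012 0.16 0; -1 -0.083 -0.012 0.16 0",
  "force": 40
}}

```text
t: 15.58
ee_pos: [0.5172, 0.2019, 0.0807]
tool_rot: [-0.0, 0.996, 0.093, -0.002]
ft_force: [-5.4, -0.9, 4.4]
grip_width: 0.0138
```

Gripped at 13.8 mm, which matches the bar. Lifting.

{"method": "jog_arm", "body": {
  "steps": "-1 0 0 0 0; -1 0 0 -0.01 0; -1 0 0 -0.02 0; -1 0 0 -0.03 0; -1 0 0 -0.04 0; -1 0 0 -0.05 0; -1 0 0 -0.06 0; -1 0 0 -0.07 0; -1 0 0 -0.075 0; -1 0 0 -0.079 0; -1 0 0 -0.079 0"
}}

```text
t: 16.95
ee_pos: [0.5172, 0.2015, 0.1538]
tool_rot: [0.002, 0.996, 0.093, -0.002]
ft_force: [9.7, 4.3, -51.0]
grip_width: 0.0137
```

```bash
python3 - <<'E'
from h import *
s=state(); print(s['ft_force'],s['ft_torque'],s['grip_width'],s['ee_pos'])
c=camera('side'); P=cloud(c)
for t in ['blade','guard_bar']: print([(np.round(d['centre'],3).tolist(),round(d['confidence'],2)) for d in mark_of(c,t)][:3])
cv2.imwrite('pics/s4.png',cv2.resize(c['img'][60:200,190:350],None,fx=4,fy=4,interpolation=cv2.INTER_CUBIC)[:,:,::-1])
E
```

```text
[  9.74560921   4.33465672 -50.98887086] [ 1.1416258  -2.07809002 -0.11090185] 0.01373565614520077 [0.51720921 0.20151662 0.15379803]
[([0.602, 0.206, 0.011], 0.95), ([0.518, -0.141, 0.009], 0.91), ([0.466, -0.47, 0.008], 0.66)]
[([0.52, 0.203, 0.178], 0.72)]
```

View pics/s4.png

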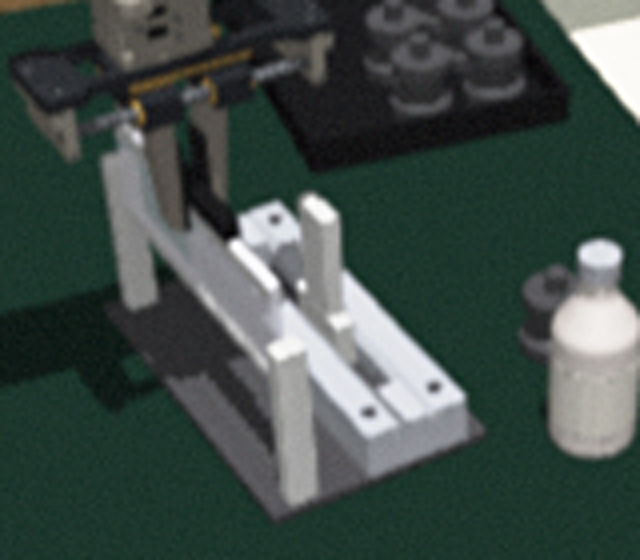

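```bash
python3 - <<'E'
from h import *
a=np.radians(10.5); o=np.array([.6016,.2158]); xb=np.array([np.cos(a),np.sin(a)]); yb=np.array([-np.sin(a),np.cos(a)])
def prof(P,n):
    X=(P[...,:2]-o)@xb; Y=(P[...,:2]-o)@yb; Z=P[...,2]
    print(n,[(int(y*1000),np.percentile(Z[k],[2,98]).round(3).tolist()) for y in np.arange(-.11,.111,.01) if (k:=np.isfinite(Z)&(abs(X+.085)<.012)&(abs(Y-y)<.005)&(Z>.012)).sum()>2])
prof(np.load('side0.npz')['P'],'before'); prof(cloud(camera('side')),'now'); prof(cloud(camera('top')),'top')
s=state(); print(s['ft_force'])
E
```

```text
before [(-100, [0.019, 0.104]), (-90, [0.019, 0.104]), (-80, [0.021, 0.103]), (-70, [0.024, 0.103]), (-60, [0.023, 0.117]), (-50, [0.02, 0.118]), (-40, [0.027, 0.119]), (-30, [0.025, 0.118]), (-20, [0.028, 0.118]), (-10, [0.023, 0.119]), (0, [0.023, 0.118]), (9, [0.025, 0.117]), (19, [0.026, 0.119]), (29, [0.02, 0.118]), (39, [0.023, 0.117]), (49, [0.026, 0.117]), (59, [0.026, 0.116]), (69, [0.019, 0.102]), (79, [0.014, 0.102]), (89, [0.012, 0.101]), (99, [0.019, 0.103]), (109, [0.014, 0.129])]
now [(-110, [0.128, 0.173]), (-100, [0.082, 0.173]), (-90, [0.091, 0.174]), (-80, [0.081, 0.174]), (-70, [0.095, 0.174]), (-60, [0.055, 0.189]), (-50, [0.097, 0.469]), (-40, [0.106, 0.455]), (-30, [0.107, 0.431]), (-20, [0.102, 0.315]), (-10, [0.047, 0.311]), (0, [0.013, 0.251]), (9, [0.014, 0.247]), (19, [0.095, 0.131]), (29, [0.094, 0.127]), (39, [0.013, 0.124]), (49, [0.091, 0.125]), (59, [0.057, 0.164]), (69, [0.065, 0.173]), (79, [0.094, 0.174]), (89, [0.015, 0.173]), (99, [0.095, 0.171]), (109, [0.015, 0.158])]
top [(-110, [0.098, 0.176]), (-100, [0.102, 0.175]), (-90, [0.1, 0.176]), (-80, [0.098, 0.175]), (-70, [0.039, 0.177]), (-60, [0.098, 0.189]), (-50, [0.179, 0.51]), (-40, [0.183, 0.544]), (-30, [0.184, 0.544]), (-20, [0.182, 0.541]), (-10, [0.157, 0.545]), (0, [0.412, 0.546]), (9, [0.519, 0.545]), (19, [0.52, 0.541]), (29, [0.519, 0.543]), (39, [0.526, 0.543])]
[  8.56625955   5.1131246  -50.79048553]
```

```bash
python3 - <<'E'
from h import *
a=np.radians(10.5); o=np.array([.6016,.2158]); xb=np.array([np.cos(a),np.sin(a)]); yb=np.array([-np.sin(a),np.cos(a)])
def ref(P,n):
    X=(P[...,:2]-o)@xb; Y=(P[...,:2]-o)@yb; Z=P[...,2]
    f=lambda k:(int(k.sum()),np.percentile(Z[k],[2,50,90,98]).round(4).tolist()) if k.sum() else None
    g=np.isfinite(Z)
    print(n,'bedtop',f(g&(abs(abs(X)-.025)<.006)&(abs(Y)<.08)&(Z>.03)&(Z<.06)),'post-',f(g&(abs(X+.085)<.01)&(abs(Y+.124)<.008)&(Z>.12)&(Z<.15)),'post+',f(g&(abs(X+.085)<.01)&(abs(Y-.124)<.008)&(Z>.12)&(Z<.15)),
     'bar',f(g&(abs(X+.085)<.006)&(abs(Y+.055)<.006)&(Z>.08)&(Z<.2)),'table',f(g&(abs(X+.3)<.1)&(abs(Y)<.1)&(Z<.03)))
for n in('side','top'):
    ref(np.load(n+'0.npz')['P'],n+'0'); ref(cloud(camera(n)),n)
E
```

```text
side0 bedtop (280, [0.0418, 0.0449, 0.0476, 0.0488]) post- (52, [0.1202, 0.1315, 0.1346, 0.1357]) post+ (33, [0.121, 0.1311, 0.1343, 0.1353]) bar (36, [0.0827, 0.1085, 0.1168, 0.1177]) table (3916, [-0.0038, -0.0002, 0.0021, 0.0036])
side bedtop (173, [0.0412, 0.0453, 0.0472, 0.0486]) post- (55, [0.1204, 0.1315, 0.1344, 0.1352]) post+ (21, [0.1233, 0.1309, 0.1335, 0.1348]) bar (81, [0.0968, 0.1648, 0.1855, 0.1883]) table (3924, [-0.004, -0.0002, 0.0021, 0.0035])
top0 bedtop (520, [0.0384, 0.0433, 0.0467, 0.0488]) post- (47, [0.1251, 0.1312, 0.1346, 0.1356]) post+ (46, [0.122, 0.1316, 0.1353, 0.1369]) bar (22, [0.1018, 0.1146, 0.1178, 0.118]) table (5217, [-0.0065, -0.001, 0.0023, 0.0043])
top bedtop (399, [0.0383, 0.0435, 0.0464, 0.0487]) post- (48, [0.1245, 0.1309, 0.1339, 0.1349]) post+ None bar (28, [0.1111, 0.1845, 0.1866, 0.1874]) table (5221, [-0.0065, -0.0011, 0.0023, 0.0042])
```

Bar top now reads 185–188 mm, against 187 nominal at full height. The post tops read true to about 2 mm, and the arm pulls 51 N against a hard stop. The guard started about 8 mm up, so the 71 mm rise takes it to the stop. Easing off, releasing and rising.

{"method": "jog_arm", "body": {
  "steps": "-1 0 0 0.003 0; -1 0 0 0.003 0; -0.5 0 0 0.003 0; -0.3 0 0 0.003 0; 0 0 0 0.003 0; 0 0 0 0.003 0; 0 0 0 -0.02 0; 0 0 0 -0.06 0; 0 0 0 -0.1 0; 0 0 0 -0.13 0; 0 0 0 -0.13 0"
}}

```text
t: 18.68
ee_pos: [0.5208, 0.2025, 0.2924]
tool_rot: [-0.001, 0.996, 0.093, 0.003]
ft_force: [-0.5, 0.4, -0.6]
grip_width: 0.0459
```

```bash
python3 - <<'E'
from h import *
a=np.radians(10.5); o=np.array([.6016,.2158]); xb=np.array([np.cos(a),np.sin(a)]); yb=np.array([-np.sin(a),np.cos(a)])
s=state(); print(s['t'],s['ft_force'],s['ee_pos'])
for n in ('side','top','wrist'):
    s=state(); c=camera(n); P=cloud(c,wristT(s,c) if n=='wrist' else None)
    X=(P[...,:2]-o)@xb; Y=(P[...,:2]-o)@yb; Z=P[...,2];g=np.isfinite(Z)
    f=lambda k:(int(k.sum()),np.percentile(Z[k],[50,90,98]).round(4).tolist()) if k.sum() else None
    print(n,'bar',f(g&(abs(X+.085)<.006)&(abs(Y)<.055)&(Z>.15)&(Z<.2)),'bladetop',f(g&(abs(X)<.008)&(abs(Y+.01)<.02)&(Z>.12)&(Z<.16)),'bed',f(g&(abs(X-.027)<.006)&(abs(Y)<.08)&(Z>.03)&(Z<.06)))
    for t in ('blade','guard_bar','flask','hub0'): print(t,[(np.round(d['centre'],3).tolist(),round(d['confidence'],2)) for d in mark_of(c,t)][:3])
    if n=='side': cv2.imwrite('pics/s5.png',cv2.resize(c['img'][60:230,200:400],None,fx=3.5,fy=3.5,interpolation=cv2.INTER_CUBIC)[:,:,::-1])
E
```

```text
18.675 [-0.463919    0.38856154 -0.63338291] [0.52081752 0.20253545 0.29240983]
side bar (221, [0.1846, 0.1882, 0.1894]) bladetop (91, [0.1366, 0.14, 0.1412]) bed (88, [0.045, 0.0475, 0.0486])
blade [([0.521, -0.144, 0.008], 0.86), ([0.464, -0.471, 0.012], 0.83)]
guard_bar [([0.52, 0.201, 0.18], 0.86)]
flask [([0.749, 0.079, -0.002], 0.7)]
hub0 [([0.6, 0.207, 0.011], 0.62), ([0.761, 0.173, 0.001], 0.6), ([0.756, -0.131, -0.003], 0.56)]
top bar (179, [0.186, 0.1883, 0.1904]) bladetop (79, [0.1372, 0.14, 0.1422]) bed (255, [0.0434, 0.0468, 0.0483])
blade [([0.526, -0.138, 0.009], 0.81), ([0.466, -0.474, 0.01], 0.76), ([0.606, 0.211, 0.004], 0.55)]
guard_bar [([0.518, 0.206, 0.18], 0.79), ([0.6, 0.207, 0.112], 0.6), ([0.601, 0.216, 0.0], 0.45)]
flask [([0.756, 0.074, -0.004], 0.65)]
hub0 [([0.758, -0.131, -0.004], 0.73), ([0.764, 0.17, 0.0], 0.6)]
wrist bar (1729, [0.1862, 0.1871, 0.1877]) bladetop (616, [0.138, 0.139, 0.1395]) bed (820, [0.0445, 0.0454, 0.0459])
blade [([0.601, 0.205, 0.01], 0.83), ([0.519, -0.136, 0.008], 0.75)]
guard_bar [([0.519, 0.2, 0.175], 0.75)]
flask [([0.751, 0.076, -0.0], 0.64)]
hub0 [([0.765, 0.176, -0.003], 0.8)]
```

View pics/s5.png

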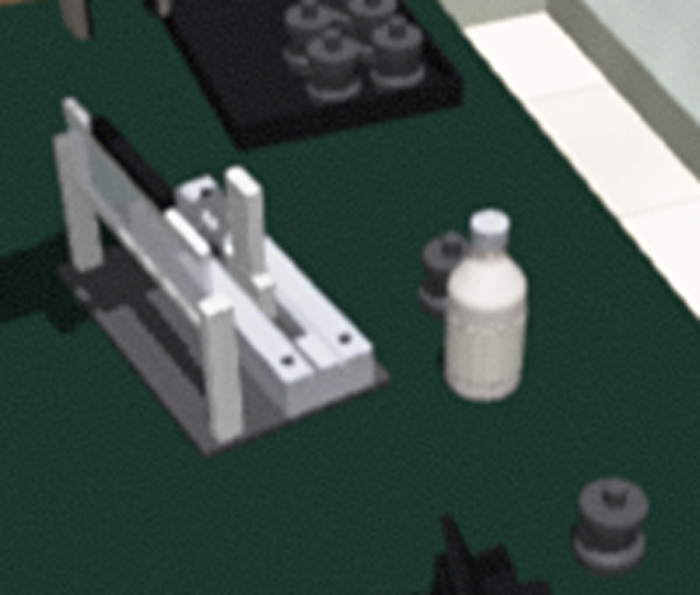

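The guard bar is at full height (wrist camera: top 186–187 mm), the blade top is at 138–139 mm (foot on the 9 mm floor), and the robot is clear. Handing in.

```bash
python3 -c "
from cell import *
print(finish_job())"
```

```text
the job is handed in; nothing more can be done
None
```

The blade is standing home in the pocket and the guard is all the way up. I handed the job in at about 19 s. `finish_job` gives no verdict, so this rests on my own last checks.

**What I did**
- I took the small blade from the rest; the two lying flat are larger (about 168 mm long). It came upright between the pads as it cleared the rest.
- The wrist depth camera showed the pocket, so I lowered the blade straight into it. I did not slide along the slot to feel for it. I watched the wrist force on the way down. There was no resistance at the 25 mm slot floor, then contact of about 7 N at the bottom.
- I then gripped the guard's bar, raised it until it would go no further, let go and moved clear.

**Last checks**
- **Blade:** its top is 138–139 mm above the bench, so the underside is about 8–9 mm up, on the 9 mm floor. It is upright.
- **Guard:** the top of the bar is at 186–187 mm; 187 mm is fully up.
- **Flask and hubs:** their readings match the start to within about 10 mm, which is the networks' scatter.
- **Robot:** it touches nothing.

**What disagreed**
- The guard rose only about 71–73 mm and the arm then pulled 51 N, where 10 N should lift it. Before the lift the bar measured about 4–11 mm higher than its stated down height, depending on the camera. I took that to mean it started slightly raised and reached its stop. The final height supports this, but I did not test it by pulling harder.
- In the last side picture the network missed the blade in the bed and labelled it a hub. The wrist camera and the depth readings place it correctly.

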